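# Pack the camera dry box and let its lid swing shut

### The arm

A 6-joint arm with a two-finger parallel gripper is mounted at the origin on the work surface. World frame = base frame: x ahead of the robot, y to its left, z up, the work surface at z = 0. Lengths are in m, angles in rad, forces in N, time in s.
With the tool pointing down it reaches from about 0.35 to 0.975 m from the base axis. Payload 4.9 kg.
Tool frame: the origin (TCP) lies between the finger pads; the fingertips stand 14 mm ahead of it and the grasp point (between the pads) lies 5 mm behind it (manip.finger_overhang is the distance from the TCP to the fingertips, in m); z points along the fingers, y is the line along which they close (so a half turn about z gives the same grasp; the last joint's range is limited). The gripper opens to 85 mm and grips with 20 to 120 N. Pads are 22 mm wide; open, the fingers measure 114 mm over their backs; the gripper's body (76 mm by 85 mm) begins 54 mm behind the grasp point. The pads swing forward as they close: fully open they stand 13 mm farther back than shut.
Start: joints at [1.058, 0.053, 1.613, -0, 1.476, -0.119], TCP at [0.24, 0.577, 0.245] pointing down, gripper open.
Joint ranges: [-3.01, 3.01], [-1.01, 2.22], [0.06, 2.58], [-1.02, 4.17], [0.09, 2.62], [-3.14, 3.14]. Speed limits (rad/s): [2.57, 2.57, 3.14, 3.14, 3.14, 3.14].

### API

Orientations are given as a unit quaternion [w, x, y, z].
In Python, from plant import manip, grab_frame gives the robot as it stands.
- The arm moves only by the tool servo_tool, never from a script. Its argument "deltas" is a list that holds one entry, the list of rows, each a list of 5 numbers: the opening in per cent of the stroke, from 0 (shut) to 100 (fully open), then the shift along the world's x, y, z in m, then the turn about the world's z in degrees. A call has exactly 8 rows; each row shifts and turns the commanded pose from where the row before left it; what a row does not reach is not made up. A row lasts 1/10 s, in which the tool goes at most 50 mm and 8.59 degrees, less where a joint would pass 70% of its speed; a pose out of reach is approached as far as the arm can. A call is refused whole if a number of a shift passes 0.05 or a number of a turn 8.59, either way. A call with a gripper value outside its range is refused whole. The fingers move at their own pace and stop on an object; the grip force is fixed at half the most. Time passes only in rows, so rows that do not move let the fingers close, or fill a call up. It gives the time, the measured TCP pose, the force, the opening and the grip force at its end, in the units of the state.
- manip.state(): the state, without advancing time (a new reading comes with each control period).
- grab_frame(name): name is "side" or "top" or "wrist"; returns a dict with "pixels" (400x640x3 uint8, red, green, blue), "z_map" (400x640 float32, m along the optical axis (not along the pixel's ray), 0 where there is no reading), "fx", "fy", "cx", "cy" (pixels), "dist" ([k1, k2, p1, p2, k3] as OpenCV has them; the pictures are not rectified), "rvec" (rotation vector, rad) and "tvec" (3), from world to camera coordinates, as OpenCV has them; the wrist camera has in their place "T_tool_cam" (4x4, takes a point from camera to tool coordinates, whose origin is the TCP and whose axes are the flange's). Camera axes: x right, y down, z forward; pixel columns grow to the right and rows downward; lengths in m; the calibration is good to about 2 mm. A picture is of the moment at which its call begins: read the wrist's pose just before it.
- manip.job_done(): hands the job in; it is judged then, once.
The state is a dict: "time": time; "joint_pos": joint angles; "joint_vel": joint speeds; "joint_efforts": joint torques, N m; "tool_pos": TCP position; "tool_rot": TCP orientation; "contact_force": force on the tool from outside, world axes, zero at the start; "ft_torque": the same for the moment, N m; "gripper_width": opening from 0.0 (shut) to 1.0 (fully open); "grasp_force": force on a finger pad.
Only numpy, scipy, OpenCV 4.12 (cv2) and the standard library are available. Lean on these libraries where they do the work, as an engineer would, in place of code of your own. Each camera call takes 0.05 s, during which the arm holds its last target. There are 200 camera calls.

### The job

Pack the camera dry box for the rainy season: set every loose lens from the shelf upright on the floor of the wide compartment, without dropping it, and with the scoop move all the desiccant canisters from the steel tray into the narrow compartment along the hinge, keeping your fingers off them, then leave the scoop in the empty tray, pan down. When all is packed, push the open lid forward past upright and let it fall shut by its own weight, without pushing or pressing it down. Leave the lens in the acrylic stand, the loose rear cap, the UV filter and the hot-shoe cover where they are.

Things in the scene. Friction and masses are not known exactly. Their poses are not given: they have to be found in the camera images.
- drybox: Grey plastic camera dry box, fixed, open on top: 206 mm (its x) by 260 mm (its y), walls 85 mm high, 5 mm thick, inner floor 6 mm above the shelf. Origin: centre of its underside, z up. Hinge on its +x side, catches and dial hygrometer on its -x side. A divider 50 mm high at x = +22 to +26 mm parts the wide lens compartment (-x) from the narrow desiccant compartment (+x).
- lens_bay (a point): Centre of the floor of the wide lens compartment, with the box's axes: the compartment is 120 mm (x) by 250 mm (y) inside.
- desiccant_bay (a point): Centre of the floor of the narrow desiccant compartment along the hinge, with the box's axes: 72 mm (x) by 250 mm (y) inside.
- lid (a joint): Angle of the dry box's lid, rad: 0 = shut flat, 1.57 = upright, 1.9 = leaning back on its stop, where it rests at the start. A plain plate 206 x 260 x 8 mm, 0.35 kg, on a lightly damped hinge: brought forward past upright (below about 1.5) it swings shut by itself in about 2 s; otherwise it falls back on its stop.
- lid_hinge (a point): Middle of the lid's hinge line, on the box's +x rim, 85 mm above the shelf; the hinge line runs along the box's y; fixed to the box, with its axes.
- lid_edge (a point): Middle of the lid's free edge, 206 mm from the hinge line, half way through its thickness; over the box's -x rim when the lid is shut. The lid reaches 130 mm to either side of it along the hinge direction.
- tray: Shallow stainless steel tray, fixed, inside 240 mm (its x) by 94 mm (its y), walls 35 mm high, 2.5 mm thick, inner floor 3 mm above the shelf. Origin: centre of its underside, z up. The canisters stand in its +x half; the -x half is free, with room for the scoop's pan.
- scoop: Aluminium hand scoop, 0.15 kg, standing on its level pan: 90 mm long (its x), 84 mm wide (its y), floor 2.5 mm thick, 1.5 mm at the lip. Origin: centre of the pan's underside, z up; lip at x = +45 mm. Side walls 28 mm high, none on the front 34 mm; back wall 34 mm. A black handle 16 mm wide (y), 18 mm deep, 115 mm long rises backwards from the back wall (x = -45, z = 26 mm) at 35 degrees.
- scoop_grip (a point): Point on the axis of the scoop's handle, 70 mm along it: x = -102 mm, z = 66 mm in the scoop's frame, with the scoop's axes. Grip across the scoop's y (16 mm wide).
- lens_tall: Black aluminium prime lens with a grey rear cap on, a plain upright cylinder 60 mm across and 74 mm high, about 0.25 kg, standing loose on the shelf. Origin: centre of its underside, z up. May be absent.
- lens_mid: Black aluminium prime lens with a grey rear cap on, a plain upright cylinder 60 mm across and 64 mm high, about 0.25 kg, standing loose on the shelf. Origin: centre of its underside, z up. May be absent.
- lens_short: Black aluminium prime lens with a grey rear cap on, a plain upright cylinder 60 mm across and 54 mm high, about 0.25 kg, standing loose on the shelf. Origin: centre of its underside, z up. May be absent.
- canister1: White plastic desiccant canister, a drum 28 mm across and 28 mm high with well rounded edges, about 15 g, of slippery plastic (friction about 0.35), standing in the tray. Origin: its centre. May be absent.
- canister2: White plastic desiccant canister, a drum 28 mm across and 28 mm high with well rounded edges, about 15 g, of slippery plastic (friction about 0.35), standing in the tray. Origin: its centre. May be absent.
- canister3: White plastic desiccant canister, a drum 28 mm across and 28 mm high with well rounded edges, about 15 g, of slippery plastic (friction about 0.35), standing in the tray. Origin: its centre. May be absent.
- canister4: White plastic desiccant canister, a drum 28 mm across and 28 mm high with well rounded edges, about 15 g, of slippery plastic (friction about 0.35), standing in the tray. Origin: its centre. May be absent.
- canister5: White plastic desiccant canister, a drum 28 mm across and 28 mm high with well rounded edges, about 15 g, of slippery plastic (friction about 0.35), standing in the tray. Origin: its centre. May be absent.
- canister6: White plastic desiccant canister, a drum 28 mm across and 28 mm high with well rounded edges, about 15 g, of slippery plastic (friction about 0.35), standing in the tray. Origin: its centre. May be absent.
- lens_stand: Clear acrylic stand, 100 x 130 mm and 76 mm high, whose steel spring clip holds another lens lying on its side. Fixed. To be left alone. Origin: centre of its underside.
- rear_cap: Grey plastic rear cap, 60 mm across, 18 mm high, loose on the shelf. To be left alone. Origin: centre of its underside.
- uv_filter: Glass UV filter in a black ring, 68 mm across, 7 mm high, loose on the shelf. To be left alone. Origin: centre of its underside.
- shoe_cover: Stainless steel hot-shoe cover, 22 x 22 x 9 mm, loose on the shelf. To be left alone. Origin: centre of its underside.
Not all that is in view belongs to the job. What is shaped like the scoop but blue is not meant.

How it is judged:
By the outcome, as a careful person would: the job done as asked, in the order asked, and still so for the second after the job is handed in, with the robot touching nothing.
Of lens_tall, lens_mid, lens_short only 2 to 3 are there at a start; the rules pass over those that are not, and their reading is None.
Of canister1, canister2, canister3, canister4, canister5, canister6 only 3 to 6 are there at a start; the rules pass over those that are not, and their reading is None.
At some moment in a run one of lens_tall, lens_mid, lens_short, scoop may be knocked a few centimetres aside while the robot is not near it.
It also fails if it takes over 210 s, if anything falls off the work surface, if the arm or the gripper's body presses on something with over 40 N, if the wrist force passes 120 N, or if a joint passes its speed limit or range.

## Working session

There is one attempt and no reset: what is moved stays moved. The work goes in short steps, Python scripts to look and compute and a tool call to move; the robot and the scene stay as the last step left them, time stands still between calls to the robot, and variables do not carry over. Pictures are saved under pics/ and viewed, at most 14 in all, crops included, and the job is handed in when it is done.

Besides the shell and the picture viewer there is one more tool, called after ">>>" as name(argument=value, ...), one argument or row to a line, values as JSON. servo_tool: Moves the arm, as the interface text tells. Its arguments: {"type":"object","properties":{"deltas":{"type":"array"}},"required":["deltas"]}

```bash
mkdir -p pics; ls
cat > h.py <<'E'
import numpy as np, cv2
from plant import manip, grab_frame
def shot(name, fn=None):
    s=manip.state(); f=grab_frame(name)
    if fn: cv2.imwrite(f'pics/{fn}.png', cv2.cvtColor(f['pixels'],cv2.COLOR_RGB2BGR))
    K=np.array([[f['fx'],0,f['cx']],[0,f['fy'],f['cy']],[0,0,1]]); f['K']=K
    if name=='wrist':
        w,x,y,z=s['tool_rot']; from scipy.spatial.transform import Rotation as R
        T=np.eye(4);T[:3,:3]=R.from_quat([x,y,z,w]).as_matrix();T[:3,3]=s['tool_pos']
        f['Twc']=T@f['T_tool_cam']
    else:
        Rm=cv2.Rodrigues(np.array(f['rvec'],float))[0]; T=np.eye(4);T[:3,:3]=Rm.T;T[:3,3]=-Rm.T@np.ravel(f['tvec']);f['Twc']=T
    return f
def cloud(f):
    "world point per pixel HxWx3 (nan where no depth)"
    h,w=f['z_map'].shape; u,v=np.meshgrid(np.arange(w),np.arange(h))
    p=cv2.undistortPoints(np.stack([u,v],-1).reshape(-1,1,2).astype(np.float64),f['K'],np.array(f['dist'],float)).reshape(h,w,2)
    z=np.where(f['z_map']>0,f['z_map'],np.nan).astype(float)
    P=np.dstack([p[...,0]*z,p[...,1]*z,z]); return P@f['Twc'][:3,:3].T+f['Twc'][:3,3]
E
python3 - <<'E'
from h import *
for n in('top','side'):
    f=shot(n,n+'0'); np.save(n+'0.npy',cloud(f)); print(n,f['Twc'][:3,3].round(3),f['fx'])
s=manip.state();print(s['tool_rot'],s['time'],manip.finger_overhang)
E
```

```text
pics
top [0.336 0.1   1.295] 482.3501334223066
side [-0.272 -0.636  0.758] 371.5102082449949
[-2.93762084e-04  1.95616923e-01  9.80679957e-01 -8.68961371e-04] 0.1 0.014
```

View pics/top0.png

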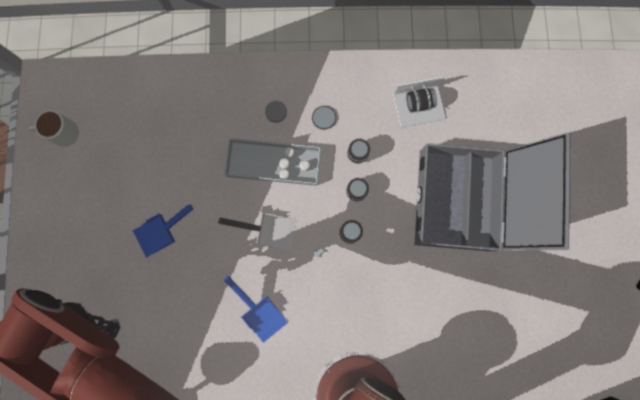

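View pics/side0.png

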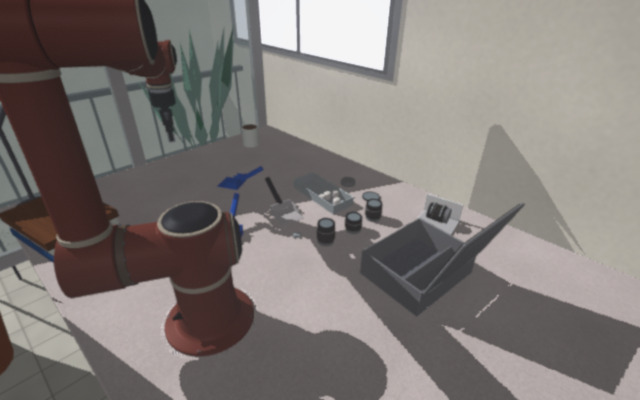

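Top view: lenses at (359,150), (358,188), (351,231); rear cap (324,117), UV filter (276,111); aluminium scoop pan (277,229) with black handle to (220,222), blue decoys at (155,235) and (265,320); tray (274,162) with canisters around (292,164); box (460,197), lid to its right; shoe cover (318,252).

Run:
```python
from h import *
P=np.load('top0.npy')
def reg(n,u0,u1,v0,v1,zl,zh):
    q=P[v0:v1,u0:u1].reshape(-1,3); q=q[(q[:,2]>zl)&(q[:,2]<zh)]
    c,(a,b),ang=cv2.minAreaRect((q[:,:2]*1000).astype(np.float32))
    print(n,len(q),'mean',q.mean(0).round(4),'zmed',np.median(q[:,2]).round(4),'rect',np.round(c,1),round(a,1),round(b,1),round(ang,1))
for n,u,v in(('L1',359,150),('L2',358,188),('L3',351,231)): reg(n,u-15,u+15,v-15,v+15,.045,.09)
reg('cap',308,340,102,132,.012,.03); 
reg('shoe',310,326,244,260,.005,.02)
reg('tray',220,328,132,192,.027,.045)
reg('box',408,512,138,256,.075,.095)
reg('lid',500,580,125,260,.11,.4)
reg('handle',210,262,212,235,.03,.12)
reg('scoopwall',250,300,205,250,.022,.04)
reg('scoopall',250,300,205,250,.008,.04)
reg('stand',390,450,75,130,.03,.12)
for q in((440,190),(487,190),(475,190),(240,160),(265,200),(330,280)): print(q,P[q[1],q[0]].round(3))
f=cv2.imread('pics/top0.png')
a=cv2.resize(f[130:270,210:380],None,fx=4,fy=4,interpolation=2); cv2.imwrite('pics/c1.png',a)
```

```text
L1 412 mean [ 0.6397 -0.0168  0.0621] zmed 0.0628 rect [641.3 -16.9] 59.3 56.0 1.9
L2 379 mean [ 0.5382 -0.0117  0.0532] zmed 0.053 rect [538.2 -10.8] 57.2 55.5 87.7
L3 432 mean [0.4253 0.0099 0.0721] zmed 0.073 rect [425.4  10.1] 57.5 55.4 89.2
cap 7 mean [0.7562 0.0869 0.0133] zmed 0.0124 rect [761.4  85.9] 25.9 49.3 58.7
shoe 71 mean [0.3774 0.0953 0.0089] zmed 0.0083 rect [375.7  96.5] 26.8 46.8 22.3
tray 758 mean [0.6209 0.1972 0.0344] zmed 0.0344 rect [620.1 213.2] 250.4 103.4 83.3
box 1212 mean [ 0.5089 -0.2921  0.0847] zmed 0.085 rect [ 509.2 -277.4] 220.4 261.6 83.7
lid 6491 mean [ 0.4914 -0.4211  0.2043] zmed 0.2077 rect [ 494.6 -419.2] 69.9 260.9 84.8
handle 296 mean [0.4482 0.2925 0.067 ] zmed 0.067 rect [464.  291.6] 101.8 55.4 74.8
scoopwall 95 mean [0.4391 0.2419 0.0323] zmed 0.033 rect [437.5 236.6] 53.7 83.8 80.6
scoopall 169 mean [0.4391 0.2297 0.0233] zmed 0.0264 rect [443.2 222.1] 126.5 99.9 79.1
stand 965 mean [ 0.7909 -0.1885  0.0608] zmed 0.0638 rect [ 783.  -192.9] 85.1 128.3 11.1
(440, 190) [ 0.537 -0.24   0.007]
(487, 190) [ 0.535 -0.37   0.004]
(475, 190) [ 0.535 -0.336  0.009]
(240, 160) [0.63  0.303 0.004]
(265, 200) [0.518 0.235 0.003]
(330, 280) [0.301 0.063 0.007]
```

View pics/c1.png

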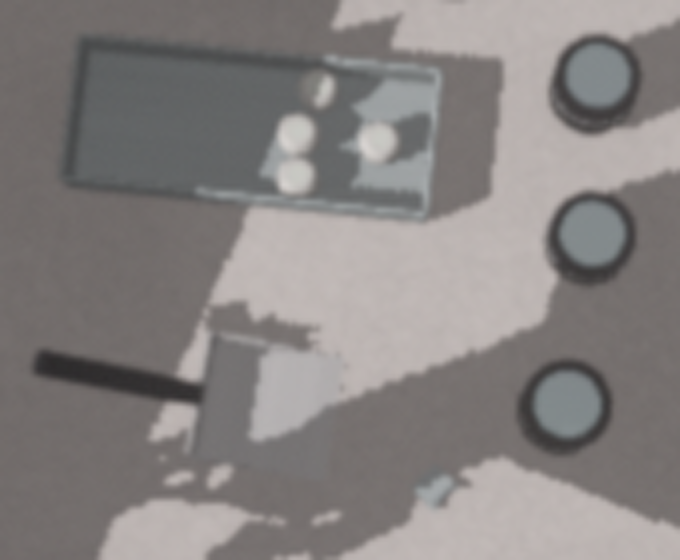

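The crop shows four white canisters at crop (318,90), (296,133), (295,176), (376,142), the grey aluminium scoop at (268,405) with its handle to the upper left, and three loose lenses. The blue scoops are decoys.

```bash
cat > m.py <<'E'
from h import *
def line(q):
    vx,vy,x,y=cv2.fitLine((q[:,:2]*1000).astype(np.float32),cv2.DIST_HUBER,0,.01,.01).ravel(); return np.degrees(np.arctan2(vy,vx)).round(1),round(x,1),round(y,1)
E
python3 - <<'E'
from m import *
P=np.load('top0.npy')
yaw=np.radians(-96);c=np.array([.509,-.27]);ex=np.array([np.cos(yaw),np.sin(yaw)]);ey=np.array([-ex[1],ex[0]])
Q=P[130:265,400:520].reshape(-1,3);Q=Q[~np.isnan(Q[:,0])];X=(Q[:,:2]-c)@ex*1000;Y=(Q[:,:2]-c)@ey*1000
d=(Q[:,2]>.046)&(Q[:,2]<.053)&(abs(Y)<110)&(X>0)&(X<50);print('div',d.sum(),line(Q[d]),X[d].mean(),Y[d].mean())
r=(Q[:,2]>.082)&(Q[:,2]<.088)
for n,m in(('-x',r&(X<-80)&(abs(Y)<110)),('+x',r&(X>80)&(abs(Y)<110)),('-y',r&(Y<-110)&(abs(X)<85)),('+y',r&(Y>110)&(abs(X)<85))):
    if m.sum()>5: print(n,m.sum(),line(Q[m]),np.percentile(X[m],[5,50,95]).round(),np.percentile(Y[m],[5,50,95]).round())
f=P[210:235,212:262].reshape(-1,3);h=f[(f[:,2]>.035)&(f[:,2]<.12)]
print('handle',line(h)); 
for z in(.045,.06,.075,.09):
    k=h[abs(h[:,2]-z)<.008]; print(z,k.mean(0).round(4),len(k),np.ptp(k,axis=0).round(3))
f=P[205:255,250:300].reshape(-1,3);k=f[(f[:,2]>.022)&(f[:,2]<.04)]
print((k[::4]*1000).round().tolist())
Q=P[130:195,220:330].reshape(-1,3);r=Q[(Q[:,2]>.031)&(Q[:,2]<.04)];print('tray rim');h=cv2.convexHull((r[:,:2]*1000).astype(np.float32))[:,0];print(h.round().tolist())
E
```

```text
div 150 (np.float32(-5.9), np.float32(507.5), np.float32(-301.4)) 31.661003711132967 -1.594698213975874
-x 134 (np.float32(-5.9), np.float32(515.7), np.float32(-178.4)) [-94. -92. -89.] [-101.   -3.   98.]
+x 185 (np.float32(-5.9), np.float32(494.7), np.float32(-376.8)) [105. 108. 112.] [-101.   -6.   98.]
-y 109 (np.float32(83.9), np.float32(382.7), np.float32(-256.9)) [-78.   6.  76.] [-129. -127. -125.]
+y 111 (np.float32(82.9), np.float32(635.8), np.float32(-286.3)) [-74.   7.  76.] [125. 128. 131.]
handle (np.float32(80.5), np.float32(448.0), np.float32(296.4))
0.045 [0.4419 0.2603 0.0446] 61 [0.016 0.034 0.015]
0.06 [0.4456 0.2826 0.0604] 68 [0.02  0.055 0.016]
0.075 [0.4494 0.3038 0.0755] 66 [0.017 0.035 0.015]
0.09 [0.4533 0.3261 0.0894] 79 [0.018 0.038 0.016]
[[479.0, 242.0, 33.0], [477.0, 242.0, 34.0], [476.0, 226.0, 34.0], [476.0, 216.0, 31.0], [474.0, 214.0, 29.0], [474.0, 203.0, 27.0], [466.0, 242.0, 33.0], [461.0, 243.0, 28.0], [456.0, 243.0, 23.0], [447.0, 250.0, 37.0], [445.0, 250.0, 38.0], [442.0, 250.0, 34.0], [439.0, 255.0, 39.0], [437.0, 255.0, 37.0], [434.0, 257.0, 40.0], [432.0, 248.0, 28.0], [424.0, 250.0, 35.0], [416.0, 253.0, 36.0], [411.0, 253.0, 31.0], [403.0, 255.0, 34.0], [398.0, 254.0, 25.0], [398.0, 243.0, 25.0], [395.0, 233.0, 26.0], [393.0, 222.0, 25.0]]
tray rim
[[683.0, 309.0], [683.0, 328.0], [676.0, 331.0], [615.0, 338.0], [590.0, 340.0], [587.0, 340.0], [585.0, 335.0], [582.0, 324.0], [572.0, 242.0], [557.0, 112.0], [557.0, 101.0], [559.0, 96.0], [570.0, 93.0], [648.0, 84.0], [651.0, 84.0], [654.0, 86.0], [657.0, 92.0], [661.0, 121.0]]
```

>>> servo_tool(
  deltas=[
    [[100,0.014,-0.045,0,8.35],[100,0.014,-0.045,0,8.35],[100,0.014,-0.045,0,0],[100,0.014,-0.045,0,0],[100,0.014,-0.045,0,0],[100,0.014,-0.045,0,0],[100,0.014,-0.045,0,0],[100,0.014,-0.045,0,0]],
  ],
)

```text
time: 0.9
tool_pos: [0.3516, 0.2154, 0.2449]
tool_rot: [0.0, 0.051, 0.999, -0.0]
contact_force: [0.6, 0.1, -0.1]
gripper_width: 1.001
grasp_force: 0.0
```

>>> servo_tool(
  deltas=[
    [[100,0.0146,-0.0414,0,0],[100,0.0146,-0.0414,0,0],[100,0.0146,-0.0414,0,0],[100,0.0146,-0.0414,0,0],[100,0.0146,-0.0414,0,0],[100,0,0,-0.035,0],[100,0,0,-0.035,0],[100,0,0,0,0]],
  ],
)

```text
time: 1.7
tool_pos: [0.4211, 0.0102, 0.1696]
tool_rot: [-0.006, 0.052, 0.999, 0.001]
contact_force: [-0.3, -0.2, -0.2]
gripper_width: 1.002
grasp_force: 0.0
```

>>> servo_tool(
  deltas=[
    [[100,0,0,0,0],[100,0,0,-0.03,0],[100,0,0,-0.03,0],[100,0,0,-0.03,0],[100,0,0,-0.025,0],[100,0,0,-0.015,0],[100,0,0,0,0],[100,0,0,0,0]],
  ],
)

```text
time: 2.5
tool_pos: [0.4265, 0.0102, 0.0474]
tool_rot: [0.002, 0.051, 0.999, -0.0]
contact_force: [0.4, -0.5, -0.4]
gripper_width: 0.998
grasp_force: 0.0
```

>>> servo_tool(
  deltas=[
    [[0,0,0,0,0],[0,0,0,0,0],[0,0,0,0,0],[0,0,0,0,0],[0,0,0,0,0],[0,0,0,0,0],[0,0,0,0,0],[0,0,0,0,0]],
  ],
)

```text
time: 3.3
tool_pos: [0.4266, 0.0098, 0.0475]
tool_rot: [0.002, 0.051, 0.999, -0.0]
contact_force: [-0.8, -0.2, 5.9]
gripper_width: 0.688
grasp_force: 64.8
```

>>> servo_tool(
  deltas=[
    [[0,0,0,0.02,0],[0,0,0,0.03,0],[0,0,0,0.035,0],[0,0,0,0.035,0],[0,0.001,-0.025,0,0],[0,0.001,-0.04,0,0],[0,0.001,-0.04,0,0],[0,0.001,-0.04,0,0]],
  ],
)

```text
time: 4.1
tool_pos: [0.4284, -0.1361, 0.1655]
tool_rot: [0.0, 0.051, 0.999, -0.0]
contact_force: [1.2, 0.0, -3.2]
gripper_width: 0.687
grasp_force: 65.4
```

>>> servo_tool(
  deltas=[
    [[0,0.001,-0.04,0,0],[0,0.001,-0.035,0,0],[0,0,-0.022,0,0],[0,0,0,0,0],[0,0,0,0,0],[0,0,0,-0.02,0],[0,0,0,-0.02,0],[0,0,0,0,0]],
  ],
)

```text
time: 4.9
tool_pos: [0.4288, -0.2291, 0.122]
tool_rot: [-0.003, 0.05, 0.999, 0.002]
contact_force: [-0.5, 0.3, -2.7]
gripper_width: 0.693
grasp_force: 65.6
```

Run:
```python
from h import *
s=manip.state();print(s['tool_pos'],s['gripper_width'],s['grasp_force'],s['contact_force'])
f=shot('top','top1');np.save('top1.npy',cloud(f));shot('side','side1')
a=cv2.imread('pics/top1.png')[60:270,210:580];b=cv2.imread('pics/side1.png')[150:320,220:540]
cv2.imwrite('pics/v1.png',np.vstack([cv2.resize(a,(600,340)),cv2.resize(b,(600,259*1))]))
```

```text
[ 0.4288017  -0.2291367   0.12197696] 0.6928689281988653 65.62883377075195 [-0.5103588   0.33360182 -2.71096431]
```

View pics/v1.png

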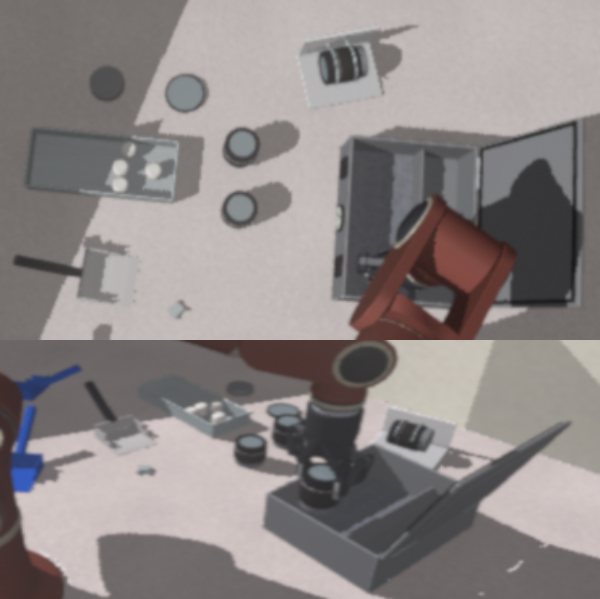

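The lens is held upright over the box's near end of the wide compartment; the rest of the scene is undisturbed.

>>> servo_tool(
  deltas=[
    [[0,0.002,0,0,0],[0,0,0,-0.02,0],[0,0,0,-0.02,0],[0,0,0,-0.015,0],[0,0,0,-0.01,0],[0,0,0,-0.005,0],[0,0,0,0,0],[0,0,0,0,0]],
  ],
)

```text
time: 5.8
tool_pos: [0.4335, -0.2323, 0.0563]
tool_rot: [0.001, 0.051, 0.999, -0.0]
contact_force: [-0.9, -1.1, -2.1]
gripper_width: 0.689
grasp_force: 65.6
```

>>> servo_tool(
  deltas=[
    [[0,0,0,-0.002,0],[0,0,0,-0.001,0],[0,0,0,0,0],[0,0,0,0,0],[0,0,0,0,0],[0,0,0,0,0],[0,0,0,0,0],[0,0,0,0,0]],
  ],
)

```text
time: 6.6
tool_pos: [0.4334, -0.2324, 0.0536]
tool_rot: [0.001, 0.051, 0.999, -0.0]
contact_force: [-2.1, 0.9, 5.1]
gripper_width: 0.687
grasp_force: 66.1
```

>>> servo_tool(
  deltas=[
    [[84,0,0,0,0],[84,0,0,0,0],[84,0,0,0,0],[84,0,0,0.01,0],[84,0,0,0.03,0],[84,0,0,0.04,0],[84,0,0,0.04,0],[100,0.018,0.037,0,0]],
  ],
)

```text
time: 7.4
tool_pos: [0.4537, -0.1993, 0.1806]
tool_rot: [0.006, 0.054, 0.999, -0.004]
contact_force: [1.7, -0.4, -0.4]
gripper_width: 0.979
grasp_force: 0.0
```

>>> servo_tool(
  deltas=[
    [[100,0.018,0.037,0,0],[100,0.018,0.037,0,0],[100,0.018,0.037,0,0],[100,0.018,0.037,0,0],[100,0.0145,0.036,0,0],[100,0,0,0,0],[100,0,0,0,0],[100,0,0,-0.03,0]],
  ],
)

```text
time: 8.2
tool_pos: [0.5406, -0.012, 0.1472]
tool_rot: [0.005, 0.051, 0.999, -0.001]
contact_force: [0.9, 0.7, 0.0]
gripper_width: 1.0
grasp_force: 0.0
```

Run:
```python
from h import *
s=manip.state();print(s['tool_pos'])
f=shot('top','top2');P=cloud(f);np.save('top2.npy',P)
for n,u,v in(('L1',359,150),('L2',358,188)):
    q=P[v-25:v+25,u-25:u+25].reshape(-1,3);q=q[(q[:,2]>.045)&(q[:,2]<.07)];print(n,len(q),cv2.minAreaRect((q[:,:2]*1000).astype(np.float32)),np.median(q[:,2]))
q=P[140:255,410:510].reshape(-1,3);q=q[(abs(q[:,2]-.08)<.006)&(q[:,1]>-.29)&(q[:,1]<-.185)&(q[:,0]>.395)&(q[:,0]<.475)];print('placed',len(q),cv2.minAreaRect((q[:,:2]*1000).astype(np.float32)))
```

```text
[ 0.54062485 -0.01198164  0.14723144]
L1 0 ((0.0, 0.0), (0.0, 0.0), 0.0) nan
L2 202 ((526.921630859375, -9.744510650634766), (50.24619674682617, 33.91940689086914), 64.77587890625) 0.05344336964208252
placed 380 ((433.1166076660156, -232.53335571289062), (53.018714904785156, 54.6279411315918), 54.613250732421875)
  return _methods._mean(a, axis=axis, dtype=dtype,
  ret = ret.dtype.type(ret / rcount)
```

>>> servo_tool(
  deltas=[
    [[100,-0.002,0,-0.02,0],[100,0,0,-0.03,0],[100,0,0,-0.03,0],[100,0,0,-0.02,0],[100,0,0,-0.009,0],[100,0,0,0,0],[100,0,0,0,0],[0,0,0,0,0]],
  ],
)

```text
time: 9.05
tool_pos: [0.5365, -0.0113, 0.0351]
tool_rot: [0.001, 0.051, 0.999, -0.0]
contact_force: [0.6, -0.6, -0.2]
gripper_width: 0.857
grasp_force: 0.0
```

>>> servo_tool(
  deltas=[
    [[0,0,0,0,0],[0,0,0,0,0],[0,0,0,0,0],[0,0,0,0,0],[0,0,0,0,0],[0,0,0,0,0],[0,0,0,0,0],[0,0,0,0,0]],
  ],
)

```text
time: 9.85
tool_pos: [0.5368, -0.0112, 0.0352]
tool_rot: [0.002, 0.051, 0.999, -0.0]
contact_force: [-0.0, -1.6, 6.3]
gripper_width: 0.687
grasp_force: 65.1
```

>>> servo_tool(
  deltas=[
    [[0,0,0,0.02,0],[0,0,0,0.035,0],[0,0,0,0.035,0],[0,0,0,0.035,0],[0,-0.003,-0.025,0,0],[0,-0.004,-0.04,0,0],[0,-0.004,-0.04,0,0],[0,-0.004,-0.04,0,0]],
  ],
)

```text
time: 10.65
tool_pos: [0.5194, -0.1566, 0.1576]
tool_rot: [-0.001, 0.051, 0.999, 0.0]
contact_force: [0.9, 0.6, -2.8]
gripper_width: 0.688
grasp_force: 65.4
```

>>> servo_tool(
  deltas=[
    [[0,-0.004,-0.04,0,0],[0,-0.003,-0.03,0,0],[0,-0.002,-0.014,0,0],[0,0,0,0,0],[0,0,0,0,0],[0,0,0,-0.02,0],[0,0,0,-0.03,0],[0,0,0,0,0]],
  ],
)

```text
time: 11.45
tool_pos: [0.5085, -0.2363, 0.1035]
tool_rot: [-0.004, 0.05, 0.999, 0.003]
contact_force: [-1.0, 0.3, -3.8]
gripper_width: 0.69
grasp_force: 65.5
```

>>> servo_tool(
  deltas=[
    [[0,0,0,-0.02,0],[0,0,0,-0.02,0],[0,0,0,-0.015,0],[0,0,0,-0.008,0],[0,0,0,-0.003,0],[0,0,0,0,0],[0,0,0,0,0],[0,0,0,0,0]],
  ],
)

```text
time: 12.25
tool_pos: [0.5123, -0.2416, 0.0436]
tool_rot: [0.001, 0.051, 0.999, -0.002]
contact_force: [-0.5, -5.5, -2.7]
gripper_width: 0.687
grasp_force: 68.2
```

>>> servo_tool(
  deltas=[
    [[0,0,0.001,-0.0015,0],[0,0,0,-0.001,0],[0,0,0,0,0],[0,0,0,0,0],[0,0,0,0,0],[0,0,0,0,0],[0,0,0,0,0],[0,0,0,0,0]],
  ],
)

```text
time: 13.05
tool_pos: [0.5131, -0.2419, 0.0425]
tool_rot: [0.002, 0.051, 0.999, -0.003]
contact_force: [-0.9, -9.4, -0.3]
gripper_width: 0.687
grasp_force: 68.6
```

>>> servo_tool(
  deltas=[
    [[0,0,-0.004,0,0],[0,0,0,0,0],[0,0,0,-0.001,0],[0,0,0,0,0],[0,0,0,0,0],[0,0,0,0,0],[0,0,0,0,0],[0,0,0,0,0]],
  ],
)

```text
time: 13.85
tool_pos: [0.5124, -0.2437, 0.0413]
tool_rot: [0.001, 0.051, 0.999, -0.001]
contact_force: [-2.9, -0.5, 9.3]
gripper_width: 0.69
grasp_force: 69.7
```

Run:
```python
from h import *
s=manip.state();print(s['contact_force'],s['ft_torque'],s['tool_pos'])
shot('side','side3');shot('wrist','w3')
b=cv2.imread('pics/side3.png')[180:310,320:540];w=cv2.imread('pics/w3.png')
cv2.imwrite('pics/v3.png',np.vstack([cv2.resize(b,(560,330)),cv2.resize(w,(560,270))]))
```

```text
[-2.91155479 -0.49198731  9.29217298] [ 0.01662614  0.53476458 -0.02895084] [ 0.51235175 -0.24365007  0.04125023]
```

View pics/v3.png

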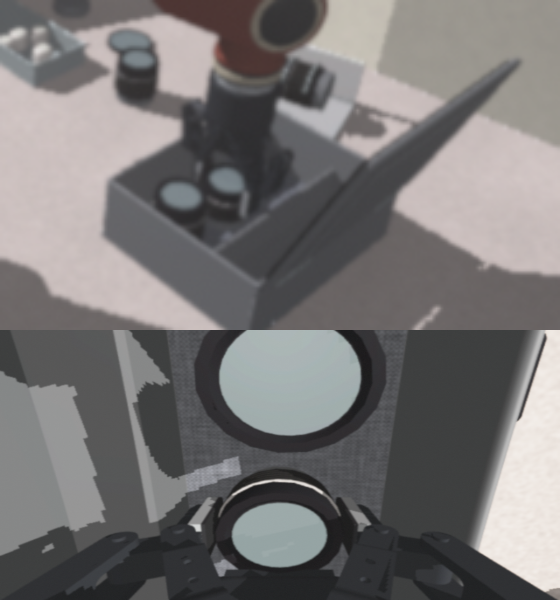

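The wrist view shows the short lens gripped at (280,535), standing on the floor next to the placed tall one at (290,375), with the gripper knuckles close to the side wall.

>>> servo_tool(
  deltas=[
    [[78,0,0,0,0],[78,0,0,0,0],[78,0,0,0,0],[78,0,0,0.01,0],[80,0,0,0.03,0],[84,0,0,0.04,0],[84,0,0,0.04,0],[100,0.016,0.028,0,0]],
  ],
)

```text
time: 14.75
tool_pos: [0.5304, -0.2181, 0.1668]
tool_rot: [0.006, 0.053, 0.999, -0.003]
contact_force: [2.3, 0.3, 0.4]
gripper_width: 0.979
grasp_force: 0.0
```

>>> servo_tool(
  deltas=[
    [[100,0.02,0.035,0,0],[100,0.022,0.04,0,0],[100,0.022,0.04,0,0],[100,0.022,0.04,0,0],[100,0.018,0.03,0,0],[100,0.008,0.014,0,0],[100,0,0,0,0],[100,0,0,-0.02,0]],
  ],
)

```text
time: 15.55
tool_pos: [0.6413, -0.0164, 0.1421]
tool_rot: [0.003, 0.051, 0.999, -0.001]
contact_force: [0.3, 0.3, 0.4]
gripper_width: 1.0
grasp_force: 0.0
```

Run:
```python
from h import *
s=manip.state();print(s['tool_pos'])
P=cloud(shot('wrist','w4'));np.save('w4.npy',P)
q=P.reshape(-1,3);q=q[(q[:,2]>.058)&(q[:,2]<.07)&(q[:,0]>.55)&(abs(q[:,1]+.017)<.06)]
print(len(q),cv2.minEnclosingCircle((q[:,:2]*1000).astype(np.float32)),np.median(q[:,2]), q.mean(0))
P=cloud(shot('top'))
q=P[140:255,410:510].reshape(-1,3);q=q[(q[:,2]>.054)&(q[:,2]<.066)&(q[:,1]>-.28)&(q[:,1]<-.195)&(q[:,0]>.475)&(q[:,0]<.56)];print('placed',len(q),cv2.minAreaRect((q[:,:2]*1000).astype(np.float32)))
```

```text
[ 0.64126039 -0.01641775  0.14210505]
5486 ((643.1558837890625, -17.304367065429688), 29.012935638427734) 0.06222286040276642 [ 0.64195664 -0.01726194  0.0624174 ]
placed 352 ((514.6409912109375, -243.35853576660156), (54.7581672668457, 54.74285125732422), 47.18642044067383)
```

>>> servo_tool(
  deltas=[
    [[100,0,-0.001,-0.02,0],[100,0,0,-0.03,0],[100,0,0,-0.03,0],[100,0,0,-0.012,0],[100,0,0,-0.003,0],[100,0,0,0,0],[100,0,0,0,0],[0,0,0,0,0]],
  ],
)

```text
time: 16.45
tool_pos: [0.6406, -0.0171, 0.0459]
tool_rot: [0.002, 0.051, 0.999, -0.0]
contact_force: [0.2, 0.1, -0.4]
gripper_width: 0.856
grasp_force: 0.0
```

>>> servo_tool(
  deltas=[
    [[0,0,0,0,0],[0,0,0,0,0],[0,0,0,0,0],[0,0,0,0,0],[0,0,0,0,0],[0,0,0,0,0],[0,0,0,0,0],[0,0,0,0,0]],
  ],
)

```text
time: 17.25
tool_pos: [0.6407, -0.0171, 0.0457]
tool_rot: [0.002, 0.051, 0.999, -0.0]
contact_force: [-0.1, 0.0, 6.1]
gripper_width: 0.688
grasp_force: 65.2
```

>>> servo_tool(
  deltas=[
    [[0,0,0,0.02,0],[0,0,0,0.035,0],[0,0,0,0.035,0],[0,0,0,0.03,0],[0,-0.005,-0.025,0,0],[0,-0.008,-0.04,0,0],[0,-0.008,-0.04,0,0],[0,-0.008,-0.04,0,0]],
  ],
)

```text
time: 18.05
tool_pos: [0.6091, -0.1626, 0.1625]
tool_rot: [-0.001, 0.051, 0.999, 0.0]
contact_force: [0.6, -0.2, -2.0]
gripper_width: 0.684
grasp_force: 65.0
```

>>> servo_tool(
  deltas=[
    [[0,-0.008,-0.04,0,0],[0,-0.007,-0.03,0,0],[0,-0.0045,-0.0185,0,0],[0,0,0,0,0],[0,0,0,0,0],[0,0,0,-0.02,0],[0,0,0,-0.03,0],[0,0,0,0,0]],
  ],
)

```text
time: 18.85
tool_pos: [0.5881, -0.2469, 0.1085]
tool_rot: [-0.004, 0.05, 0.999, 0.002]
contact_force: [-1.6, 1.0, -3.6]
gripper_width: 0.685
grasp_force: 65.3
```

>>> servo_tool(
  deltas=[
    [[0,0,0,-0.02,0],[0,0,0,-0.02,0],[0,0,0,-0.013,0],[0,0,0,-0.006,0],[0,0,0,-0.002,0],[0,0,0,0,0],[0,0,0,0,0],[0,0,0,0,0]],
  ],
)

```text
time: 19.65
tool_pos: [0.5914, -0.2507, 0.0539]
tool_rot: [0.001, 0.051, 0.999, -0.0]
contact_force: [0.2, -1.1, -2.2]
gripper_width: 0.686
grasp_force: 65.3
```

Contact expected at z ≈ 0.0517.

>>> servo_tool(
  deltas=[
    [[0,0,0,-0.0015,0],[0,0,0,-0.001,0],[0,0,0,0,0],[0,0,0,0,0],[0,0,0,0,0],[0,0,0,0,0],[0,0,0,0,0],[0,0,0,0,0]],
  ],
)

```text
time: 20.45
tool_pos: [0.5913, -0.2507, 0.0517]
tool_rot: [0.0, 0.051, 0.999, -0.0]
contact_force: [-2.6, 0.6, 5.8]
gripper_width: 0.685
grasp_force: 66.0
```

>>> servo_tool(
  deltas=[
    [[78,0,0,0,0],[78,0,0,0,0],[78,0,0,0,0],[78,0,0,0.01,0],[80,0,0,0.03,0],[84,0,0,0.04,0],[84,0,0,0.04,0],[84,-0.008,0.03,0,-8.5]],
  ],
)

```text
time: 21.25
tool_pos: [0.5871, -0.2244, 0.1798]
tool_rot: [0.007, 0.128, 0.992, -0.003]
contact_force: [0.5, 1.2, 0.9]
gripper_width: 0.837
grasp_force: 0.0
```

>>> servo_tool(
  deltas=[
    [[60,-0.011,0.044,0,-8.5],[60,-0.011,0.044,0,-8.5],[60,-0.011,0.044,0,-8.5],[60,-0.011,0.044,0,-8.5],[60,-0.011,0.044,0,-8.5],[60,-0.011,0.044,0,-8.5],[60,-0.011,0.044,0,-8.5],[60,-0.011,0.044,0,-8.5]],
  ],
)

```text
time: 22.05
tool_pos: [0.497, 0.1242, 0.1713]
tool_rot: [0.001, 0.649, 0.761, 0.001]
contact_force: [-0.0, 0.2, 1.1]
gripper_width: 0.6
grasp_force: 0.0
```

>>> servo_tool(
  deltas=[
    [[60,-0.011,0.044,0,-8.5],[60,-0.011,0.044,0,-8.5],[60,-0.011,0.044,0,-0.3],[60,-0.011,0.044,0,0],[60,-0.002,0,0,0],[60,0,0,0,0],[60,0,0,0,0],[60,0,0,0,0]],
  ],
)

```text
time: 22.85
tool_pos: [0.4539, 0.2911, 0.1705]
tool_rot: [0.0, 0.747, 0.664, 0.0]
contact_force: [0.3, -0.2, -0.3]
gripper_width: 0.6
grasp_force: 0.0
```

Run:
```python
from m import *
s=manip.state();print(s['tool_pos'],s['tool_rot'])
f=shot('wrist','w5');P=cloud(f);np.save('w5.npy',P)
q=P.reshape(-1,3);dk=f['pixels'].reshape(-1,3).max(1)<60
h=q[dk&(q[:,2]>.045)&(q[:,2]<.11)&(abs(q[:,0]-.45)<.04)&(q[:,1]>.24)&(q[:,1]<.38)]
print(len(h),line(h))
for z in(.06,.077,.09): k=h[abs(h[:,2]-z)<.004];print(z,k.mean(0).round(4),len(k),np.ptp(k,axis=0).round(3))
P=cloud(shot('top','top5'));
q=P[140:255,410:510].reshape(-1,3);
for x,y,z in((.433,-.2325,.08),(.5146,-.2434,.06),(.591,-.251,.07)):
    k=q[(abs(q[:,2]-z)<.006)&(np.hypot(q[:,0]-x,q[:,1]-y)<.04)];print(len(k),cv2.minEnclosingCircle((k[:,:2]*1000).astype(np.float32)),k[:,2].mean())
```

```text
[0.45386723 0.29106005 0.17047667] [1.43865145e-04 7.47468795e-01 6.64296904e-01 5.19869934e-05]
2102 (np.float32(79.8), np.float32(452.6), np.float32(311.6))
0.06 [0.4475 0.2823 0.0601] 192 [0.015 0.014 0.008]
0.077 [0.4516 0.3064 0.0771] 268 [0.016 0.014 0.008]
0.09 [0.4561 0.3314 0.0903] 552 [0.018 0.029 0.008]
375 ((432.9892578125, -232.6481475830078), 28.513385772705078) 0.0794924179022759
360 ((514.5964965820312, -242.83523559570312), 28.552520751953125) 0.059721412681839954
359 ((593.959228515625, -250.997802734375), 28.89385223388672) 0.06954322368635797
```

View pics/w5.png

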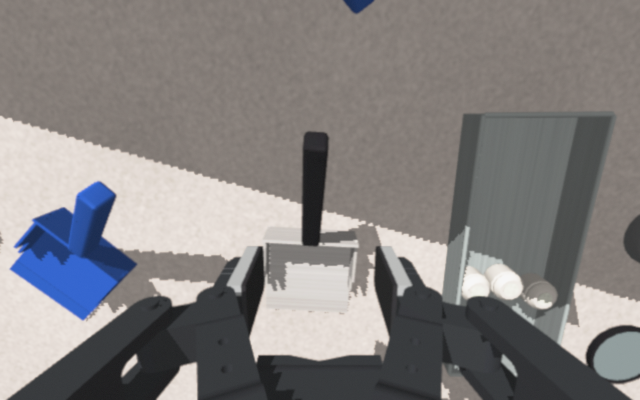

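The wrist view shows the scoop handle (315,185) between the open fingers, its pan at (310,280), blue decoy at left, and the tray at right; three lenses measured upright in the box.

>>> servo_tool(
  deltas=[
    [[60,-0.003,0.0165,0,-3.2],[60,0,0,-0.03,0],[60,0,0,-0.03,0],[60,0,0,-0.025,0],[60,0,0,-0.016,0],[60,0,0,-0.009,0],[60,0,0,0,0],[60,0,0,0,0]],
  ],
)

```text
time: 23.75
tool_pos: [0.4512, 0.3089, 0.0614]
tool_rot: [0.0, 0.765, 0.644, 0.001]
contact_force: [-0.2, 0.6, 0.1]
gripper_width: 0.599
grasp_force: 0.0
```

>>> servo_tool(
  deltas=[
    [[0,0,0,0,0],[0,0,0,0,0],[0,0,0,0,0],[0,0,0,0,0],[0,0,0,0,0],[0,0,0,0,0],[0,0,0,0,0],[0,0,0,0,0]],
  ],
)

```text
time: 24.55
tool_pos: [0.4512, 0.3092, 0.0614]
tool_rot: [0.0, 0.765, 0.644, 0.001]
contact_force: [0.0, 1.5, 6.2]
gripper_width: 0.181
grasp_force: 60.3
```

Run:
```python
from m import *
s=manip.state();print(s['tool_pos'],s['tool_rot'],s['gripper_width'],s['grasp_force'],s['contact_force'],s['joint_pos'])
f=shot('top','top6');P=cloud(f);np.save('top6.npy',P)
Q=P[130:195,215:330].reshape(-1,3);Q=Q[Q[:,2]>-1]
# tray walls: fit in tray frame
yaw=np.radians(-96.6);ex=np.array([np.cos(yaw),np.sin(yaw)]);ey=np.array([-ex[1],ex[0]]);c=np.array([.62,.213])
X=(Q[:,:2]-c)@ex*1000;Y=(Q[:,:2]-c)@ey*1000;r=(Q[:,2]>.03)&(Q[:,2]<.042)
for n,m in(('-x',r&(X<-100)&(abs(Y)<35)),('+x',r&(X>105)&(abs(Y)<35)),('-y',r&(Y<-38)&(X<100)),('+y',r&(Y>38)&(X<100))):print(n,m.sum(),line(Q[m]),np.percentile(X[m],[5,50,95]).round(),np.percentile(Y[m],[5,50,95]).round())
w=np.load('w5.npy').reshape(-1,3);w=w[w[:,2]>-1]
X=(w[:,:2]-c)@ex*1000;Y=(w[:,:2]-c)@ey*1000;r=(w[:,2]>.032)&(w[:,2]<.04)
for n,m in(('-x',r&(X<-100)&(X>-140)&(abs(Y)<35)),('-y',r&(Y<-38)&(Y>-65)&(abs(X)<80)),('+y',r&(Y>38)&(Y<65)&(abs(X)<80))):
  if m.sum()>4: print('w',n,m.sum(),line(w[m]),np.percentile(X[m],[5,50,95]).round(),np.percentile(Y[m],[5,50,95]).round())
```

```text
[0.45115065 0.30918987 0.06138711] [1.78892506e-04 7.65102005e-01 6.43908280e-01 1.00803730e-03] 0.18075495869327754 60.3486442565918 [0.0226925  1.53240136 6.23477409] [4.64671739e-01 5.62103520e-02 1.93606251e+00 1.33080834e-04
 1.14727582e+00 6.36221552e-01]
-x 53 (np.float32(-6.5), np.float32(640.0), np.float32(332.1)) [-123. -121. -119.] [-31.  -1.  32.]
+x 39 (np.float32(-6.6), np.float32(605.2), np.float32(91.0)) [121. 123. 125.] [-31.  -1.  30.]
-y 136 (np.float32(83.2), np.float32(572.5), np.float32(229.1)) [-119.  -11.   87.] [-51. -49. -41.]
+y 175 (np.float32(83.2), np.float32(668.9), np.float32(219.3)) [-116.  -15.   85.] [41. 48. 51.]
w -x 573 (np.float32(-6.8), np.float32(634.4), np.float32(334.0)) [-124. -122. -120.] [-31.   1.  31.]
w -y 701 (np.float32(83.2), np.float32(573.7), np.float32(238.9)) [-75. -23.  37.] [-50. -49. -47.]
w +y 1412 (np.float32(83.0), np.float32(666.3), np.float32(193.9)) [-73. -12.  69.] [47. 48. 51.]
```

>>> servo_tool(
  deltas=[
    [[0,0,0,0.01,0],[0,0,0,0.02,0],[0,0,0,0.03,0],[0,0,0,0.02,0],[0,0.012,0.005,0,1],[0,0.02,0.008,0,1],[0,0.025,0.01,0,1.2],[0,0.03,0.012,0,0]],
  ],
)

```text
time: 25.4
tool_pos: [0.5369, 0.3436, 0.1395]
tool_rot: [-0.0, 0.747, 0.665, -0.001]
contact_force: [0.5, 0.8, -1.5]
gripper_width: 0.173
grasp_force: 59.5
```

>>> servo_tool(
  deltas=[
    [[0,0.03,0.012,0,0],[0,0.03,0.012,0,0],[0,0.025,0.009,0,0],[0,0.012,0.004,0,0],[0,0.0045,0.002,0,0],[0,0,0,0,0],[0,0,0,0,0],[0,0,0,0,0]],
  ],
)

```text
time: 26.2
tool_pos: [0.638, 0.3825, 0.1402]
tool_rot: [-0.0, 0.747, 0.665, -0.0]
contact_force: [0.7, 0.5, -0.4]
gripper_width: 0.181
grasp_force: 59.5
```

Run:
```python
from m import *
s=manip.state();print(s['tool_pos'],s['tool_rot'],s['gripper_width'],s['grasp_force'])
f=shot('wrist','w7');np.save('w7.npy',cloud(f));g=shot('top','top7');np.save('top7.npy',cloud(g));shot('side','side7')
t=cv2.imread('pics/top7.png')[120:240,200:360];sd=cv2.imread('pics/side7.png')[130:250,230:390]
cv2.imwrite('pics/v7.png',np.vstack([np.hstack([cv2.resize(t,(400,300)),cv2.resize(sd,(400,300))]),cv2.resize(cv2.imread('pics/w7.png'),(800,500))[200:500]]))
```

```text
[0.63798006 0.38247915 0.14022184] [-1.44601274e-04  7.46785035e-01  6.65065365e-01 -3.88055863e-04] 0.18129572486263734 59.50984597206116
```

View pics/v7.png

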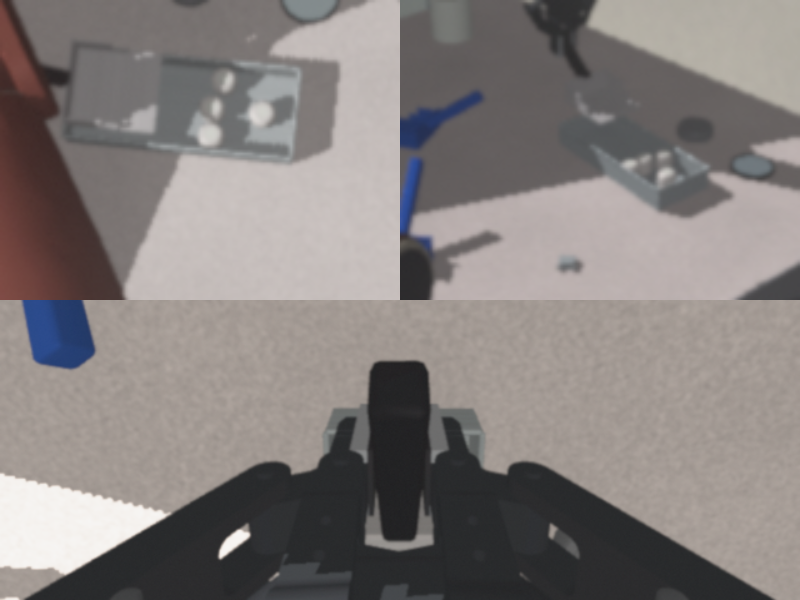

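Top view: pan hangs over the tray's free left end; canisters untouched at right. Check the pan's pitch and alignment from the depth.

```bash
cat >> m.py <<'E'
TY=np.radians(-96.7);TE=np.array([np.cos(TY),np.sin(TY)]);TN=np.array([-TE[1],TE[0]]);TC=np.array([.6196,.2122])
def fr(q): return np.c_[(q[:,:2]-TC)@TE*1000,(q[:,:2]-TC)@TN*1000,q[:,2]*1000]
E
python3 - <<'E'
from m import *
P=np.load('top7.npy')[125:190,215:290].reshape(-1,3);P=P[P[:,2]>.06];q=fr(P);q=q[(abs(q[:,0]+70)<60)&(abs(q[:,1])<60)]
f=q[q[:,2]<100]; print(len(q),len(f))
for lo in range(-120,-10,10):
    k=f[(f[:,0]>=lo)&(f[:,0]<lo+10)]
    if len(k): print(lo,len(k),np.percentile(k[:,1],[0,5,95,100]).round(1),np.percentile(k[:,2],[10,50,90]).round(1))
k=f[f[:,2]<88];A=np.c_[k[:,:2],np.ones(len(k))];print('plane',np.linalg.lstsq(A,k[:,2],rcond=None)[0])
w=f[(f[:,2]>95)];print('tops',w[::6].round().tolist())
E
```

```text
1309 1137
-120 1 [-9. -9. -9. -9.] [98. 98. 98.]
-110 150 [-44.8 -36.4  36.6  38.7] [79.4 82.9 96. ]
-100 117 [-44.7 -34.8  36.7  38.2] [79.2 82.5 85.5]
-90 123 [-44.9 -43.9  37.1  37.8] [78.9 81.9 86.7]
-80 120 [-44.8 -36.   36.7  38.4] [79.  82.  87.7]
-70 129 [-44.7 -42.   36.9  40.1] [78.9 82.1 88.2]
-60 131 [-44.5 -41.1  36.7  40. ] [78.5 81.6 84.7]
-50 120 [-43.2 -39.6  34.9  40. ] [78.8 81.5 84.3]
-40 125 [-44.9 -41.4  35.4  40.1] [79.  81.8 84.8]
-30 121 [-43.9 -40.4  36.6  40.1] [77.7 81.  84. ]
plane [-9.18094842e-03 -7.00813257e-03  8.10243252e+01]
tops [[-109.0, 36.0, 100.0], [-82.0, 37.0, 97.0], [-109.0, 24.0, 96.0], [-109.0, -8.0, 98.0], [-108.0, -39.0, 95.0], [-69.0, -43.0, 96.0]]
```

>>> servo_tool(
  deltas=[
    [[0,0.002,0,0,0],[0,0,0,-0.02,0],[0,0,0,-0.02,0],[0,0,0,-0.015,0],[0,0,0,-0.01,0],[0,0,0,-0.006,0],[0,0,0,-0.003,0],[0,0,0,0,0]],
  ],
)

```text
time: 27.15
tool_pos: [0.6408, 0.3825, 0.0679]
tool_rot: [0.0, 0.747, 0.665, -0.001]
contact_force: [-4.5, -1.7, 8.2]
gripper_width: 0.178
grasp_force: 60.8
```

>>> servo_tool(
  deltas=[
    [[0,0,0,-0.001,0],[0,0,0,-0.001,0],[0,0,0,0,0],[0,0,0,0,0],[0,0,0,0,0],[0,0,0,0,0],[0,0,0,0,0],[0,0,0,0,0]],
  ],
)

```text
time: 27.95
tool_pos: [0.6411, 0.3829, 0.0671]
tool_rot: [0.0, 0.747, 0.665, -0.0]
contact_force: [-4.7, -1.9, 10.6]
gripper_width: 0.176
grasp_force: 61.2
```

>>> servo_tool(
  deltas=[
    [[0,-0.002,0,0,0],[0,0,0,0,0],[0,0,0,0,0],[0,0,0,0,0],[0,0,0,0,0],[0,0,0,0,0],[0,0,0,0,0],[0,0,0,0,0]],
  ],
)

```text
time: 28.75
tool_pos: [0.6406, 0.3828, 0.0673]
tool_rot: [0.001, 0.747, 0.665, 0.001]
contact_force: [-1.4, -1.8, 9.0]
gripper_width: 0.177
grasp_force: 60.7
```

Run:
```python
from m import *
s=manip.state();print(s['tool_pos'],s['contact_force'],s['ft_torque'])
f=shot('top','top8');C=cloud(f);np.save('top8.npy',C)
P=C[125:190,215:290].reshape(-1,3);P=P[P[:,2]>-.01];q=fr(P);q=q[(q[:,0]<0)&(q[:,0]>-125)&(abs(q[:,1])<60)]
f=q[(q[:,2]<15)]
for lo in range(-120,0,10):
    k=f[(f[:,0]>=lo)&(f[:,0]<lo+10)&(abs(f[:,1])<38)]; 
    if len(k):print(lo,len(k),np.percentile(k[:,2],[10,50,90]).round(1))
w=q[(q[:,2]>24)&(q[:,0]>-105)&(q[:,0]<-60)]
print(np.histogram(w[:,1],bins=range(-60,61,4)))
a=cv2.imread('pics/top8.png')[130:195,215:335];cv2.imwrite('pics/v8.png',cv2.resize(a,(780,422),interpolation=2))
```

```text
[0.64056772 0.38279672 0.06734843] [-1.36351425 -1.76097899  8.9847952 ] [-0.75609057  0.3303655  -0.07156926]
-120 22 [ 1.9  5.2 10. ]
-110 20 [10.3 13.1 14.4]
-100 41 [11.9 13.6 14.7]
-90 32 [11.4 13.6 14.8]
-80 19 [11.5 13.9 14.7]
-70 8 [12.4 13.7 14.9]
-60 6 [12.9 14.3 14.7]
-50 1 [13.8 13.8 13.8]
-40 2 [14.3 14.3 14.4]
-20 74 [1.  3.7 6.8]
-10 101 [0.5 4.  8.1]
(array([ 6,  7, 25, 11, 34,  7,  4,  4,  4,  3,  2,  2,  3,  0,  1,  2,  1,
        1,  3,  3,  1,  0,  1,  2, 21, 16, 17, 22,  0,  0]), array([-60, -56, -52, -48, -44, -40, -36, -32, -28, -24, -20, -16, -12,
        -8,  -4,   0,   4,   8,  12,  16,  20,  24,  28,  32,  36,  40,
        44,  48,  52,  56,  60]))
```

View pics/v8.png

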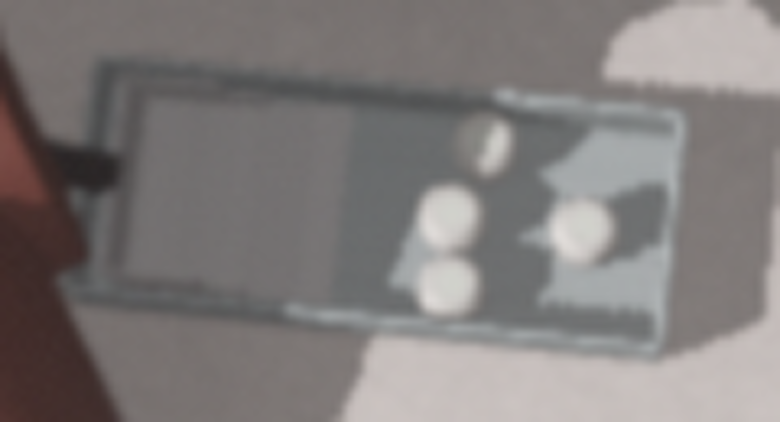

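The pan's rear handle is resting on the tray's end wall (pan floor reads about 14 mm, too high), so it must go about 25 mm further forward; the canisters start about 10 mm beyond that.

>>> servo_tool(
  deltas=[
    [[0,0,0,0.02,0],[0,0,0,0.02,0],[0,0,0,0,0],[0,-0.001,-0.012,0,0],[0,-0.002,-0.012,0,0],[0,0,0,0,0],[0,0,0,0,0],[0,0,0,0,0]],
  ],
)

```text
time: 29.6
tool_pos: [0.6356, 0.3585, 0.1037]
tool_rot: [-0.0, 0.747, 0.665, -0.0]
contact_force: [-0.1, -0.1, -1.5]
gripper_width: 0.176
grasp_force: 59.3
```

```bash
cat >> m.py <<'E'
def pan(lo,hi,x0,x1):
    C=cloud(shot('top'))[120:195,210:335].reshape(-1,3);q=fr(C[C[:,2]>-.02]);q=q[(q[:,2]>lo)&(q[:,2]<hi)&(q[:,0]>x0)&(q[:,0]<x1)&(abs(q[:,1])<60)]
    for a in range(int(x0),int(x1),10):
        k=q[(q[:,0]>=a)&(q[:,0]<a+10)]
        if len(k)>3: print(a,len(k),np.percentile(k[:,1],[0,3,97,100]).round(1),np.percentile(k[:,2],[10,50,90]).round(1))
E
python3 - <<'E'
from m import *
s=manip.state();print(s['tool_pos'],s['contact_force'],fr(np.array([s['tool_pos']])))
pan(38,70,-100,20)
E
```

```text
[0.63560626 0.35847939 0.10367817] [-0.12462598 -0.07945868 -1.52991227] [[-147.14786111   -1.16957988  103.67816712]]
-100 5 [-50.3 -50.2 -47.9 -47.7] [38.8 39.8 41. ]
-90 25 [-49.1 -45.5  40.6  49.6] [50.2 64.2 68.1]
-80 139 [-45.2 -43.3  37.4  51. ] [48.4 51.6 60.6]
-70 116 [-49.6 -44.5  37.2  38.7] [47.9 51.9 56.1]
-60 115 [-48.8 -44.5  36.9  49.3] [49.3 52.6 57. ]
-50 119 [-50.1 -44.4  37.9  50.7] [48.8 53.  56.5]
-40 128 [-49.8 -44.4  39.2  49.4] [49.6 53.7 60.4]
-30 131 [-51.  -48.3  38.   47.8] [50.4 55.1 58.2]
-20 122 [-50.3 -42.5  38.8  48.3] [51.8 54.9 58.6]
-10 124 [-49.3 -43.5  41.7  49.8] [51.6 56.5 59.2]
0 109 [-48.4 -42.7  37.7  49.9] [52.8 56.3 59.4]
10 5 [-50.2 -49.8  49.   49.1] [38.5 39.2 39.9]
```

>>> servo_tool(
  deltas=[
    [[0,0.002,0.006,0,0],[0,0,0,-0.015,0],[0,0,0,-0.015,0],[0,0,0,-0.01,0],[0,0,0,-0.004,0],[0,0,0,0,0],[0,0,0,0,0],[0,0,0,0,0]],
  ],
)

```text
time: 30.45
tool_pos: [0.6378, 0.3646, 0.06]
tool_rot: [-0.0, 0.747, 0.665, 0.0]
contact_force: [0.5, 0.1, -0.7]
gripper_width: 0.181
grasp_force: 59.3
```

>>> servo_tool(
  deltas=[
    [[25,0,0,0,0],[40,0,0,0,0],[50,0,0,0,0],[50,0,0,0,0],[50,0,0,0,0],[50,0,0,0,0],[50,0,0,0,0],[50,0,0,0,0]],
  ],
)

```text
time: 31.25
tool_pos: [0.6378, 0.3647, 0.0603]
tool_rot: [-0.0, 0.747, 0.665, -0.0]
contact_force: [1.0, 0.1, 0.5]
gripper_width: 0.501
grasp_force: 0.0
```

Run:
```python
from m import *
s=manip.state();print(s['tool_pos'],s['contact_force'],fr(np.array([s['tool_pos']])))
pan(0,34,-110,20)
```

```text
[0.63784637 0.36468816 0.06031755] [1.03353927 0.11202164 0.52883799] [[-153.57558582    0.33085705   60.31754623]]
-110 69 [-54.3 -49.   48.7  48.9] [ 1.2  4.6 15.8]
-100 72 [-59.5 -58.2  47.4  47.6] [ 1.2  3.8 20.5]
-90 137 [-58.3 -49.7  47.8  48.6] [ 3.4 11.5 30.2]
-80 141 [-57.8 -54.9  47.8  48.2] [ 3.2  7.  29.2]
-70 136 [-59.4 -56.2  48.1  50.4] [ 2.3  6.5 20. ]
-60 138 [-59.2 -55.3  47.9  48.5] [ 2.8  6.6 26. ]
-50 146 [-60.  -54.7  47.2  60. ] [ 1.9  6.4 15.9]
-40 140 [-59.4 -53.6  47.8  49.1] [ 2.9  6.7 17. ]
-30 139 [-58.4 -52.3  47.6  59.8] [ 2.4  6.2 12.5]
-20 142 [-59.5 -54.7  47.3  49.4] [ 2.   5.8 12.2]
-10 132 [-59.1 -56.1  47.5  48. ] [ 2.2  5.8 12. ]
0 131 [-57.4 -52.2  47.2  47.9] [ 1.5  4.4 10. ]
10 121 [-59.3 -56.7  47.6  47.9] [ 1.5  3.9 12.5]
```

>>> servo_tool(
  deltas=[
    [[50,-0.0005,-0.005,0.004,0],[50,0,0,0,0],[50,0,0,0,0],[0,0,0,0,0],[0,0,0,0,0],[0,0,0,0,0],[0,0,0,0,0],[0,0,0,0,0]],
  ],
)

```text
time: 32.1
tool_pos: [0.6372, 0.3597, 0.0643]
tool_rot: [-0.0, 0.747, 0.665, -0.0]
contact_force: [-0.8, -1.5, 1.0]
gripper_width: 0.174
grasp_force: 59.4
```

>>> servo_tool(
  deltas=[
    [[0,-0.0012,-0.01,0,0],[0,-0.0012,-0.01,0,0],[0,-0.0012,-0.01,0,0],[0,-0.0012,-0.01,0,0],[0,-0.0012,-0.01,0,0],[0,-0.0012,-0.01,0,0],[0,-0.0012,-0.01,0,0],[0,-0.0012,-0.01,0,0]],
  ],
)

```text
time: 32.9
tool_pos: [0.6277, 0.2788, 0.0644]
tool_rot: [0.0, 0.747, 0.665, 0.0]
contact_force: [-0.2, 1.6, 0.5]
gripper_width: 0.178
grasp_force: 59.4
```

Run:
```python
from m import *
s=manip.state();print(s['tool_pos'],s['contact_force'],fr(np.array([s['tool_pos']])))
shot('top','top9');shot('wrist','w9')
a=cv2.imread('pics/top9.png')[130:195,215:335];cv2.imwrite('pics/v9.png',np.vstack([cv2.resize(a,(540,292),interpolation=2),cv2.resize(cv2.imread('pics/w9.png')[120:,:],(540,236))]))
```

```text
[0.62767183 0.2788192  0.06440076] [-0.15921512  1.64639593  0.4785337 ] [[-67.10597723   0.24419035  64.40075709]]
```

View pics/v9.png

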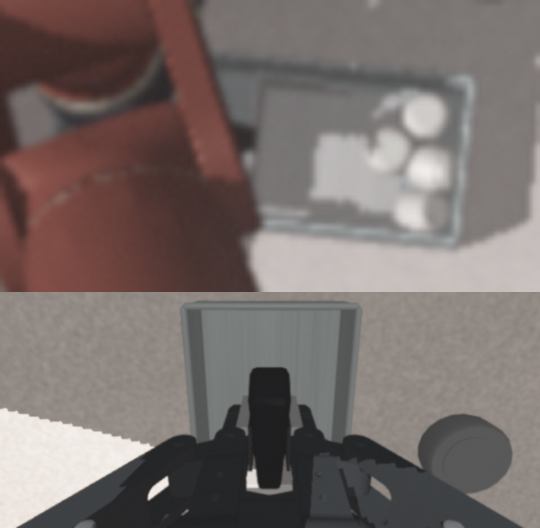

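The canisters are now bunched at the tray's end wall (430,160) ahead of the lip; pushing on under them.

>>> servo_tool(
  deltas=[
    [[0,-0.0012,-0.01,0,0],[0,-0.0012,-0.01,0,0],[0,-0.0012,-0.01,0,0],[0,-0.0006,-0.005,0,0],[0,-0.0002,-0.002,0,0],[0,0,0,0,0],[0,0,0,0,0],[0,0,0,0,0]],
  ],
)

```text
time: 33.8
tool_pos: [0.6234, 0.2431, 0.0645]
tool_rot: [-0.0, 0.747, 0.665, 0.0]
contact_force: [1.3, 4.8, 0.9]
gripper_width: 0.177
grasp_force: 59.5
```

Run:
```python
from m import *
s=manip.state();print(s['tool_pos'],s['contact_force'],fr(np.array([s['tool_pos']])))
shot('top','top10');shot('side','side10')
a=cv2.imread('pics/top10.png')[130:195,215:335];b=cv2.imread('pics/side10.png')[150:230,290:410];cv2.imwrite('pics/v10.png',np.vstack([cv2.resize(a,(480,260),interpolation=2),cv2.resize(b,(480,320),interpolation=2)]))
```

```text
[0.62344616 0.24308558 0.06445148] [1.31624024 4.83544513 0.85253421] [[-31.12338314   0.21645518  64.45147867]]
```

View pics/v10.png

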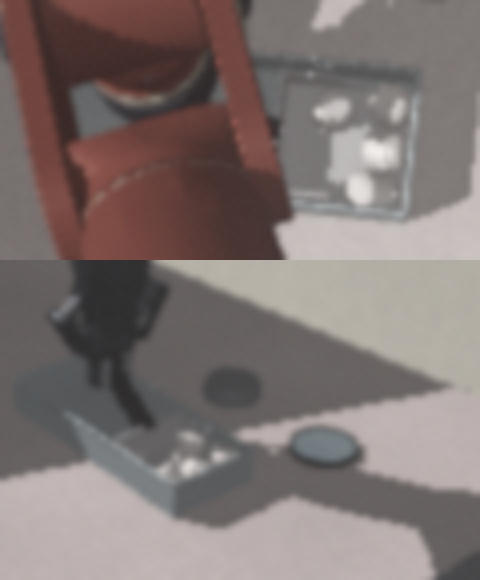

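All four canisters are on the pan against the end wall (two on their sides). I tip the lip up a little by pressing the handle down, so nothing rolls off, then lift.

>>> servo_tool(
  deltas=[
    [[0,0,0.001,-0.002,0],[0,0,0,-0.002,0],[0,0,0,0,0],[0,0,0,0,0],[0,0,0,0.004,0],[0,0,0,0.006,0],[0,0,0,0.008,0],[0,0,0,0,0]],
  ],
)

```text
time: 34.7
tool_pos: [0.6236, 0.2434, 0.079]
tool_rot: [0.0, 0.747, 0.665, 0.0]
contact_force: [0.6, 1.3, -1.0]
gripper_width: 0.178
grasp_force: 59.1
```

>>> servo_tool(
  deltas=[
    [[0,0,0,0.008,0],[0,0,0,0.01,0],[0,0,0,0.012,0],[0,0,0,0.012,0],[0,0,0,0.01,0],[0,0,0,0.005,0],[0,0,0,0,0],[0,0,0,0,0]],
  ],
)

```text
time: 35.5
tool_pos: [0.6232, 0.2436, 0.1351]
tool_rot: [-0.0, 0.747, 0.665, -0.0]
contact_force: [-0.6, -0.3, -1.7]
gripper_width: 0.18
grasp_force: 59.0
```

Run:
```python
from m import *
s=manip.state();print(s['tool_pos'],s['contact_force'],fr(np.array([s['tool_pos']])))
shot('top','top11');shot('side','side11')
pan(45,80,20,130)
a=cv2.imread('pics/top11.png')[130:195,235:355];b=cv2.imread('pics/side11.png')[140:230,280:415];cv2.imwrite('pics/v11.png',np.vstack([cv2.resize(a,(480,260),interpolation=2),cv2.resize(b,(480,320),interpolation=2)]))
```

```text
[0.62315075 0.24356876 0.13510238] [-0.61362235 -0.33077827 -1.70375125] [[-3.15687998e+01 -1.33313134e-01  1.35102382e+02]]
30 69 [-30.  -24.4  38.1  38.6] [73.3 76.3 79.2]
40 100 [-43.3 -35.4  36.5  38.7] [73.9 76.  78.9]
50 60 [-34.5 -33.9  37.9  39.4] [74.  76.3 78.3]
60 65 [-43.8 -37.9  37.9  38.8] [73.2 76.2 78.9]
70 85 [-43.4 -37.7  37.4  39.7] [74.3 76.7 78.9]
80 72 [-23.7 -17.9  37.6  39.2] [74.  76.5 79. ]
90 30 [-14.7 -14.5  38.9  38.9] [74.1 76.2 78.9]
110 37 [-43.5 -43.   14.8  16.6] [72.7 76.  78.5]
```

View pics/v11.png

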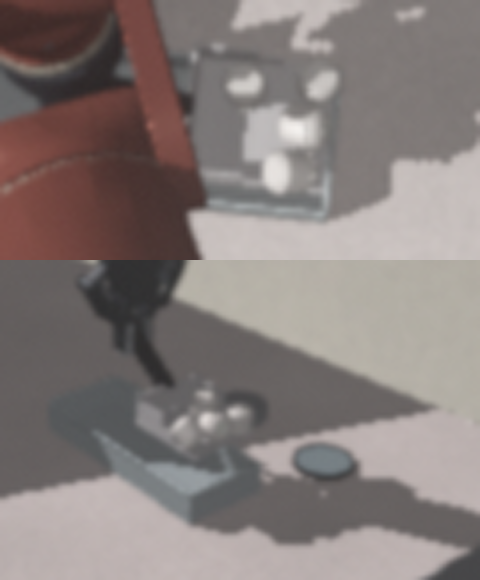

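The tray is empty and all four canisters ride on the level pan. I now accelerate steadily all the way to the box (so they press back in the pan), then snap the pan back over the narrow bay so they slide off the lip.

>>> servo_tool(
  deltas=[
    [[0,-0.0006,-0.0027,0.001,0],[0,-0.0013,-0.0054,0.002,0],[0,-0.0019,-0.0081,0.002,0],[0,-0.0025,-0.0108,0.002,0],[0,-0.0032,-0.0135,0.002,0],[0,-0.0038,-0.0162,0.003,0],[0,-0.0044,-0.0189,0.003,0],[0,-0.0051,-0.0216,0.003,0]],
  ],
)

```text
time: 36.45
tool_pos: [0.6001, 0.1448, 0.1537]
tool_rot: [0.0, 0.747, 0.665, 0.0]
contact_force: [0.7, 0.3, -2.2]
gripper_width: 0.176
grasp_force: 59.0
```

>>> servo_tool(
  deltas=[
    [[0,-0.0057,-0.0243,0.003,0],[0,-0.0063,-0.027,0.002,0],[0,-0.007,-0.0297,0.001,0],[0,-0.0076,-0.0324,0,0],[0,-0.0082,-0.0351,0,0],[0,-0.0089,-0.0378,0,0],[0,-0.0095,-0.0405,0,0],[0,-0.0102,-0.0432,0,0]],
  ],
)

```text
time: 37.25
tool_pos: [0.5358, -0.1257, 0.1597]
tool_rot: [0.0, 0.747, 0.665, 0.0]
contact_force: [0.7, -0.2, -1.5]
gripper_width: 0.175
grasp_force: 59.0
```

>>> servo_tool(
  deltas=[
    [[0,-0.0108,-0.0459,0,0],[0,-0.011,-0.048,0,0],[0,0.011,0.048,0,0],[0,0.011,0.048,0,0],[0,0.011,0.048,0,0],[0,0.008,0.036,0,0],[0,0.004,0.02,0,0],[0,0.002,0.008,0,0]],
  ],
)

```text
time: 38.05
tool_pos: [0.5621, -0.0086, 0.1598]
tool_rot: [0.0, 0.746, 0.666, 0.0]
contact_force: [-0.8, -0.6, -2.4]
gripper_width: 0.177
grasp_force: 59.2
```

Run:
```python
from m import *
s=manip.state();print(s['tool_pos'],s['contact_force'])
shot('top','top12');shot('side','side12')
a=cv2.imread('pics/top12.png')[100:270,280:580];b=cv2.imread('pics/side12.png')[170:310,320:540];cv2.imwrite('pics/v12.png',np.vstack([cv2.resize(a,(500,283),interpolation=2),cv2.resize(b,(500,312),interpolation=2)]))
```

```text
[ 0.56208208 -0.00862939  0.15978875] [-0.80962849 -0.61953779 -2.39503796]
```

View pics/v12.png

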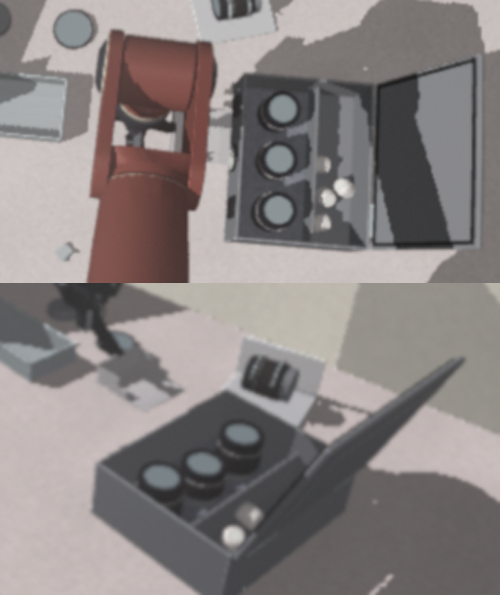

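All four canisters lie in the narrow compartment (330,190), the three lenses stand undisturbed, and the pan is empty. Now the scoop goes back to the tray.

>>> servo_tool(
  deltas=[
    [[0,0.004,0.02,0,0],[0,0.008,0.04,0,0],[0,0.01,0.046,0,0],[0,0.01,0.046,0,0],[0,0.01,0.046,0,0],[0,0.01,0.046,0,0],[0,0.009,0.043,0,0],[0,0.006,0.03,0,0]],
  ],
)

```text
time: 38.95
tool_pos: [0.6303, 0.3082, 0.1594]
tool_rot: [0.0, 0.747, 0.665, 0.0]
contact_force: [-0.1, -0.9, -1.4]
gripper_width: 0.178
grasp_force: 59.2
```

>>> servo_tool(
  deltas=[
    [[0,0.004,0.016,0,0],[0,0,0,0,0],[0,0,0,0,0],[0,0,0,-0.02,0],[0,0,0,-0.02,0],[0,0,0,0,0],[0,0,0,0,0],[0,0,0,0,0]],
  ],
)

```text
time: 39.75
tool_pos: [0.6343, 0.3229, 0.121]
tool_rot: [0.0, 0.747, 0.665, 0.001]
contact_force: [0.5, -0.6, -1.9]
gripper_width: 0.18
grasp_force: 59.1
```

Run:
```python
from m import *
s=manip.state();print(s['tool_pos'],s['contact_force'],fr(np.array([s['tool_pos']])))
pan(45,85,-80,60)
```

```text
[0.63426354 0.3229195  0.12102332] [ 0.50373152 -0.64860936 -1.93788725] [[-111.67416353    1.64567468  121.02332472]]
-50 134 [-42.3 -40.5  39.6  41.3] [61.4 64.4 78.8]
-40 122 [-41.7 -41.2  40.7  41.4] [60.1 63.8 69.6]
-30 119 [-41.7 -41.4  40.   40.1] [60.  63.5 68.2]
-20 121 [-41.6 -41.1  40.7  42. ] [60.7 63.4 68.7]
-10 126 [-41.7 -39.7  41.2  42.3] [60.3 64.2 69.2]
0 125 [-41.6 -40.9  40.7  41.7] [60.8 63.6 67.3]
10 123 [-41.7 -38.3  40.5  42.9] [60.6 63.2 66.5]
20 119 [-41.2 -39.1  39.3  40.6] [60.3 63.2 66.6]
30 117 [-41.5 -38.4  40.1  42.3] [60.  63.5 66.6]
```

>>> servo_tool(
  deltas=[
    [[0,0,0,-0.015,0],[0,0,0,-0.018,0],[0,0,0,-0.012,0],[0,0,0,-0.006,0],[0,0,0,-0.003,0],[0,0,0,-0.0015,0],[0,0,0,0,0],[0,0,0,0,0]],
  ],
)

```text
time: 40.6
tool_pos: [0.6339, 0.3238, 0.0644]
tool_rot: [0.0, 0.747, 0.665, 0.001]
contact_force: [-0.2, -0.0, -2.0]
gripper_width: 0.178
grasp_force: 59.2
```

>>> servo_tool(
  deltas=[
    [[0,0,0,-0.0012,0],[0,0,0,0,0],[25,0,0,0,0],[40,0,0,0,0],[50,0,0,0,0],[50,0,0,0,0],[50,0,0,0,0],[50,0,0,0,0]],
  ],
)

```text
time: 41.4
tool_pos: [0.6333, 0.3235, 0.0625]
tool_rot: [-0.0, 0.747, 0.665, -0.0]
contact_force: [0.9, -0.3, -0.3]
gripper_width: 0.499
grasp_force: 0.0
```

>>> servo_tool(
  deltas=[
    [[50,0,0,0.01,0],[50,0,0,0.03,0],[50,0,0,0.05,0],[50,0,0,0.05,0],[50,0,0,0.05,0],[20,0,0,0.05,0],[0,0,0,0.05,0],[0,0,0,0.03,0]],
  ],
)

```text
time: 42.2
tool_pos: [0.6337, 0.3238, 0.3899]
tool_rot: [0.001, 0.747, 0.665, 0.004]
contact_force: [0.2, 0.6, 0.1]
gripper_width: 0.009
grasp_force: 0.0
```

Run:
```python
from m import *
s=manip.state();print(s['tool_pos'],s['tool_rot'])
pan(1,34,-80,60)
P=cloud(shot('top','top13'))
q=P[120:265,490:590].reshape(-1,3);q=q[q[:,2]>.1]
print('lid',len(q),q.min(0),q.max(0));t=q[q[:,2]>.26];print(t.mean(0),line(t))
for z in(.12,.16,.2,.24): k=q[abs(q[:,2]-z)<.005];k=k[abs(k[:,0]-.5)<.02];print(z,k.mean(0).round(4))
q=P[140:255,410:520].reshape(-1,3);X=(q[:,:2]-[.5087,-.278])@[-.1045,-.9945];k=(X>.027)&(X<.097)&(q[:,2]>.02)&(q[:,2]<.08);print('canz',k.sum(),np.percentile(q[k][:,2],[50,99]))
```

```text
[0.63374195 0.32378791 0.38991731] [0.00143014 0.74680792 0.66502753 0.00377714]
-80 100 [-57.  -54.2  48.   59.8] [ 1.8  4.5 17.9]
-70 96 [-59.4 -53.8  48.1  48.9] [ 1.8  4.4 13.9]
-60 51 [-59.3 -58.4  47.6  59.9] [ 1.9  5.8 18. ]
-50 173 [-57.5 -53.7  47.4  52. ] [ 3.1  8.9 29.5]
-40 133 [-59.2 -51.4  47.7  48.5] [ 3.6  7.  21.4]
-30 134 [-58.4 -49.8  47.9  60. ] [ 2.3  6.9 25.6]
-20 139 [-59.9 -51.4  47.1  48.1] [ 3.9  7.4 23. ]
-10 132 [-59.1 -50.1  47.8  48.1] [ 3.9  7.1 17.4]
0 135 [-58.5 -50.3  47.6  48.8] [ 3.2  6.2 13.3]
10 141 [-59.6 -54.3  47.4  47.7] [ 3.1  6.6 11.1]
20 133 [-59.  -52.4  47.7  50.8] [ 2.7  6.3 12.9]
30 138 [-58.5 -51.9  47.9  59.9] [ 2.1  5.9 11.1]
40 118 [-59.7 -52.   47.7  48.6] [ 2.2  4.8 10.6]
50 114 [-59.1 -50.2  47.6  59.4] [ 2.2  4.7 11.7]
lid 6810 [ 0.36281199 -0.46449643  0.10000845] [ 0.62450621 -0.36821569  0.28438267]
[ 0.48885017 -0.4444717   0.27277083] (np.float32(-5.8), np.float32(491.1), np.float32(-444.0))
0.12 [ 0.5004 -0.3934  0.1206]
0.16 [ 0.5011 -0.4074  0.1593]
0.2 [ 0.4998 -0.4208  0.2008]
0.24 [ 0.4996 -0.4338  0.2407]
canz 684 [0.03555657 0.07933491]
```

Scoop lies flat in the tray, gripper shut and clear. Next: over the top and down behind the lid.

>>> servo_tool(
  deltas=[
    [[0,-0.004,-0.025,0,0],[0,-0.0075,-0.045,0,0],[0,-0.0075,-0.045,0,0],[0,-0.0075,-0.045,0,0],[0,-0.0075,-0.045,0,0],[0,-0.0075,-0.045,0,0],[0,-0.0075,-0.045,0,0],[0,-0.0075,-0.045,0,0]],
  ],
)

```text
time: 43.1
tool_pos: [0.5758, -0.018, 0.3819]
tool_rot: [-0.0, 0.747, 0.665, -0.0]
contact_force: [0.0, -1.1, -0.2]
gripper_width: -0.003
grasp_force: 0.0
```

>>> servo_tool(
  deltas=[
    [[0,-0.0075,-0.045,0,0],[0,-0.0075,-0.045,0,0],[0,-0.0075,-0.045,0,0],[0,-0.0075,-0.045,0,0],[0,-0.0075,-0.045,0,0],[0,-0.0075,-0.045,0,0],[0,-0.0075,-0.045,0,0],[0,-0.0075,-0.045,0,0]],
  ],
)

```text
time: 43.9
tool_pos: [0.5159, -0.378, 0.3818]
tool_rot: [-0.001, 0.747, 0.665, -0.0]
contact_force: [1.1, 0.7, 0.0]
gripper_width: -0.003
grasp_force: 0.0
```

>>> servo_tool(
  deltas=[
    [[0,-0.0075,-0.045,0,0],[0,-0.0075,-0.045,0,0],[0,-0.0075,-0.045,0,0],[0,-0.0075,-0.035,0,0],[0,0,0,0,0],[0,0,0,0,0],[0,0,0,0,0],[0,0,0,0,0]],
  ],
)

```text
time: 44.7
tool_pos: [0.4875, -0.5451, 0.3831]
tool_rot: [0.0, 0.746, 0.666, 0.0]
contact_force: [0.6, 0.2, -0.4]
gripper_width: 0.002
grasp_force: 0.0
```

>>> servo_tool(
  deltas=[
    [[0,0,0,-0.03,0],[0,0,0,-0.04,0],[0,0,0,-0.035,0],[0,0,0,-0.018,0],[0,0,0,0,0],[0,0.001,0.015,0,0],[0,0.002,0.02,0,0],[0,0.001,0.01,0,0]],
  ],
)

```text
time: 45.5
tool_pos: [0.4921, -0.5004, 0.2636]
tool_rot: [0.003, 0.746, 0.665, 0.0]
contact_force: [0.5, -0.3, 0.1]
gripper_width: 0.003
grasp_force: 0.0
```

>>> servo_tool(
  deltas=[
    [[0,0.001,0.01,0,0],[0,0.001,0.01,0,0],[0,0.001,0.01,0,0],[0,0.001,0.01,0,0],[0,0.001,0.01,0,0],[0,0.001,0.01,0,0],[0,0.001,0.01,0,0],[0,0.001,0.01,0,0]],
  ],
)

```text
time: 46.3
tool_pos: [0.499, -0.4225, 0.2639]
tool_rot: [0.003, 0.747, 0.665, -0.001]
contact_force: [-5.0, -1.6, 14.1]
gripper_width: 0.001
grasp_force: 1.7
```

Run:
```python
from m import *
s=manip.state();print(s['tool_pos'],s['contact_force'])
P=cloud(shot('side','side14'));b=cv2.imread('pics/side14.png')[120:330,300:600];cv2.imwrite('pics/v14.png',cv2.resize(b,(600,420)))
```

```text
[ 0.49902335 -0.42252637  0.26387517] [-4.99626347 -1.59665733 14.12843476]
```

View pics/v14.png

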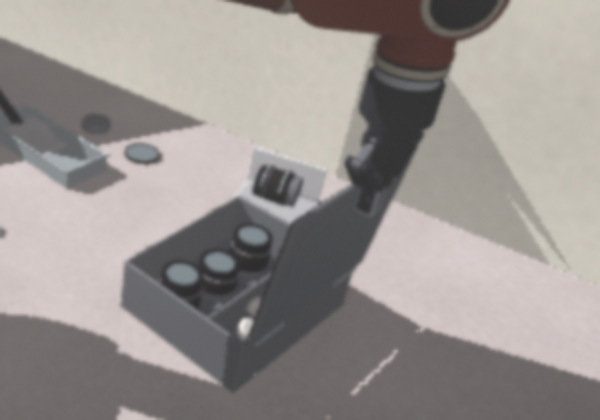

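The lid is being brought forward, but 14 N upward suggests its edge rubs under a knuckle; raise a little and push on.

>>> servo_tool(
  deltas=[
    [[0,0,0,0.008,0],[0,0,0,0.008,0],[0,0,0,0,0],[0,0.001,0.008,0,0],[0,0.001,0.008,0,0],[0,0.001,0.008,0,0],[0,0,0,0,0],[0,0,0,0,0]],
  ],
)

```text
time: 47.15
tool_pos: [0.5019, -0.3969, 0.2753]
tool_rot: [-0.0, 0.747, 0.665, -0.0]
contact_force: [-0.2, -0.7, -1.0]
gripper_width: 0.0
grasp_force: 0.0
```

Run:
```python
from m import *
s=manip.state();print(s['tool_pos'],s['contact_force'])
P=cloud(shot('side','side15'));q=P.reshape(-1,3);q=q[(q[:,0]>.38)&(q[:,0]<.44)&(q[:,1]<-.33)&(q[:,1]>-.5)&(q[:,2]>.1)]
for z in(.12,.16,.2,.24,.27): k=q[abs(q[:,2]-z)<.006];print(z,len(k),np.median(k,axis=0).round(4))
```

```text
[ 0.50191749 -0.39687289  0.27532047] [-0.16406586 -0.7109866  -0.95352799]
0.12 52 [ 0.4086 -0.3823  0.1197]
0.16 59 [ 0.4065 -0.3803  0.1596]
0.2 53 [ 0.4058 -0.3787  0.1997]
0.24 69 [ 0.4054 -0.3772  0.2404]
0.27 73 [ 0.41   -0.3737  0.2688]
```

Lid at about 1.51 rad; a little more.

>>> servo_tool(
  deltas=[
    [[0,0.001,0.007,0,0],[0,0.001,0.007,0,0],[0,0.001,0.007,0,0],[0,0,0,0,0],[0,-0.001,-0.01,0,0],[0,-0.003,-0.03,0,0],[0,-0.004,-0.04,0,0],[0,-0.004,-0.04,0,0]],
  ],
)

```text
time: 48.0
tool_pos: [0.4926, -0.4983, 0.2758]
tool_rot: [0.0, 0.747, 0.665, -0.0]
contact_force: [0.2, -1.1, 0.5]
gripper_width: 0.003
grasp_force: 0.0
```

>>> servo_tool(
  deltas=[
    [[0,0,0,0.03,0],[0,0,0,0.04,0],[0,0,0,0.04,0],[0,0,0,0.03,0],[0,0,0,0,0],[0,0,0,0,0],[0,0,0,0,0],[0,0,0,0,0]],
  ],
)

```text
time: 48.8
tool_pos: [0.4925, -0.4963, 0.4128]
tool_rot: [-0.002, 0.747, 0.665, 0.0]
contact_force: [0.3, 0.6, -0.5]
gripper_width: 0.0
grasp_force: 0.0
```

>>> servo_tool(
  deltas=[
    [[0,0,0,0,0],[0,0,0,0,0],[0,0,0,0,0],[0,0,0,0,0],[0,0,0,0,0],[0,0,0,0,0],[0,0,0,0,0],[0,0,0,0,0]],
  ],
)

```text
time: 49.6
tool_pos: [0.4928, -0.4964, 0.4156]
tool_rot: [0.0, 0.747, 0.665, -0.0]
contact_force: [0.5, -0.4, 0.2]
gripper_width: -0.0
grasp_force: 0.0
```

Run:
```python
from m import *
s=manip.state();print(s['tool_pos'],s['contact_force'])
P=cloud(shot('side','side16'));b=cv2.imread('pics/side16.png')[120:330,240:600]
C=cloud(shot('top','top16'));q=C[130:265,400:520].reshape(-1,3);X=(q[:,:2]-[.5087,-.278])@[-.1045,-.9945]
for a in(-.09,-.05,0,.05): k=abs(X-a)<.01;print(a,np.nanmedian(q[k][:,2]))
cv2.imwrite('pics/v16.png',np.vstack([cv2.resize(b,(500,290)),cv2.resize(cv2.imread('pics/top16.png')[60:270,200:580],(500,276))]))
```

```text
[ 0.49284797 -0.49642729  0.41563705] [ 0.53813173 -0.42367383  0.17601867]
-0.09 0.09292599998978135
-0.05 0.09534422980428514
0 0.09547842904906245
0.05 0.0955942306515809
```

View pics/v16.png

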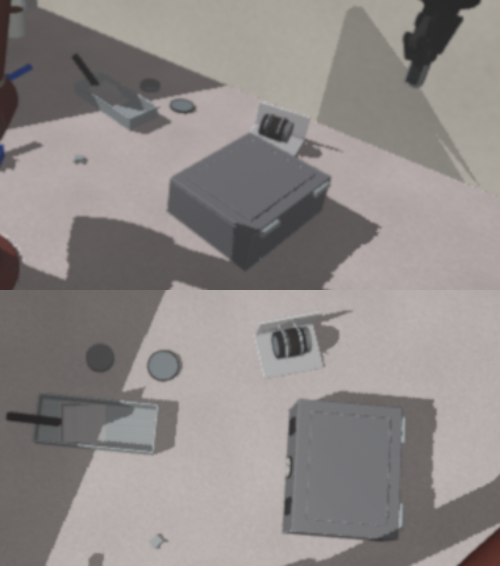

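The lid is shut flat (top at about 94 mm everywhere), the scoop is in the empty tray, and the cap, filter and shoe cover are where they were.

```bash
python3 -c "
from plant import manip
print(manip.job_done())"
```

```text
the job is handed in; nothing more can be done
None
```

The dry box is packed and handed in: three lenses stand in the wide compartment, four canisters are in the narrow one, the scoop is pan down in the empty tray, and the lid fell shut on its own after a push past upright.

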